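# Flip the mirrored profile gauges towards the gated pen

### The arm

A 6-joint arm with a two-finger parallel gripper is mounted at the origin on the work surface. World frame = base frame: x ahead of the robot, y to its left, z up, the work surface at z = 0. Lengths are in m, angles in rad, forces in N, time in s.
With the tool pointing down it reaches from about 0.35 to 0.975 m from the base axis. Payload 4.9 kg.
Tool frame: the origin (TCP) lies between the finger pads; the fingertips stand 8 mm ahead of it and the grasp point (between the pads) lies 11 mm behind it (nose_length is the distance from the TCP to the fingertips, in m); z points along the fingers, y is the direction in which the jaws open and shut (so a half turn about z gives the same grasp; the last joint's range is limited). The gripper opens to 85 mm and grips with 20 to 120 N. Pads are 22 mm wide; open, the fingers measure 114 mm over their backs; the gripper's body (76 mm by 85 mm) begins 54 mm behind the grasp point. The pads swing forward as they close: fully open they stand 13 mm farther back than shut.
Start: joints at [-1.346, 0.053, 1.613, -0, 1.476, -0.119], TCP at [0.211, -0.588, 0.239] pointing down, gripper open.
Joint ranges: [-3.01, 3.01], [-1.01, 2.22], [0.06, 2.58], [-1.02, 4.17], [0.09, 2.62], [-3.14, 3.14]. Speed limits (rad/s): [2.57, 2.57, 3.14, 3.14, 3.14, 3.14].

### API

Orientations are given as a unit quaternion [w, x, y, z].
In Python, from station import * gives the robot as it stands.
- The arm moves only by the tool servo_tool, never from a script. Its argument "motion" is a list that holds one entry, the list of rows, each a list of 5 numbers: the shift along the world's x, y, z in mm, then the turn about the world's z in rad, then the opening in per cent of the stroke, from 0 (shut) to 100 (fully open). A call has 1 to 8 rows; each row shifts and turns the commanded pose from where the row before left it; what a row does not reach is not made up. A row lasts 1/10 s, in which the tool goes at most 50 mm and 8.59 degrees, less where a joint would pass 70% of its speed; a pose out of reach is approached as far as the arm can. A call with a gripper value outside its range is refused whole. The fingers move at their own pace and stop on an object; "squeeze" is the grip in N (left out, the last holds). Time passes only in rows, so rows that do not move let the fingers close. It gives the time, the measured TCP pose, the force and the opening at its end, in the units of the state.
- read_state(): the state, without advancing time (a new reading comes with each control period).
- snapshot(name): name is "side" or "top" or "wrist"; returns the picture (480x640x3 uint8, red, green, blue); there is no depth.
- calibration(name): a dict with "fovy" (degrees; the focal length in pixels is half the picture's height over the tangent of half this angle, whatever the lens; pixels are square), "cx", "cy" (the principal point, pixels), "rvec" (rotation vector, rad) and "tvec" (3), from world to camera coordinates, as OpenCV has them. Camera axes: x right, y down, z forward; pixel columns grow to the right and rows downward; lengths in m; the calibration is good to about 2 mm. A picture is of the moment at which its call begins: read the wrist's pose just before it. calibration takes no time and is no camera call; for the wrist camera it gives the pose at the moment of the call.
- hand_in(): hands the job in, once; it reports no verdict.
The state is a dict: "t": time; "joints": joint angles; "joint_vel": joint speeds; "effort": joint torques, N m; "position": TCP position; "ee_rot": TCP orientation; "wrist_force": force on the tool from outside, world axes, zero at the start; "moment": the same for the moment, N m; "width": opening from 0.0 (shut) to 1.0 (fully open).
Only numpy, scipy, OpenCV 4.12 (cv2) and the standard library are available. Lean on these libraries where they do the work, as an engineer would, in place of code of your own. Each camera call takes 0.05 s, during which the arm holds its last target.

### The job

The three flat L-shaped profile gauges beside the lathe should all stand the same hand, their toes pointing to the side of the table where the gated pen of pine tops is. Flip every gauge that stands mirrored by half a turn so that its faces swap, keep it upright, and set it down with its tall post back on the spot where it stood. Leave the gauges that already stand the right way where they are.

Things in the scene. Friction and masses are not known exactly. Their poses are not given: they have to be found in the camera images.
- gauge_a_post (a point): Profile gauge, loose, 0.16 kg: a flat wooden L standing on edge on a dark foot. Square post 22 x 22 mm, 110 tall; the toe, a 14 mm plywood board, runs from it along +y, its hollow edge meeting the post 60 mm up. Foot 44 wide (x), 12 thick, from 16 mm behind the post's middle to 72 mm beyond, toe side. Point: middle of the post, 55 mm above the underside; x square to the faces, y to the toe, z up.
- gauge_b_post (a point): A second profile gauge, identical to gauge_a in shape, size, point and axes: the point is the middle of the post, 55 mm above the foot's underside and 55 mm below the post's top; +y is where the toe points. The post can be pinched across its 22 mm width, along x or along y, anywhere from 65 to 110 mm above the table.
- gauge_c_post (a point): A third profile gauge, identical to gauge_a and gauge_b in shape, size, point and axes: the point is the middle of the post, 55 mm above the table; x is square to the flat faces, +y is where the toe points, z is up.
- pen_center (a point): Middle of the floor of the gated pen, a fixed wooden enclosure 220 mm square and 85 mm high with a picket fence and a gate on its robot side, holding five pine tops; the point is 10 mm above the table. It stands at the left (+y) or right (-y) side of the table, its y axis within 5 degrees of the table's y. A tray of wooden blanks is at the other side.

How it is judged:
By the outcome, as a careful person would: the job done as asked, in the order asked, and still so for the second after the job is handed in, with the robot touching nothing.
It also fails if it takes over 58 s, if anything falls off the work surface, if the arm or the gripper's body presses on something with over 40 N, if the wrist force passes 120 N, or if a joint passes its speed limit or range.

## Working session

There is one attempt and no reset: what is moved stays moved. The work goes in short steps, Python scripts to look and compute and a tool call to move; the robot and the scene stay as the last step left them, time stands still between calls to the robot, and variables do not carry over. Pictures are saved under pics/ and viewed, and the job is handed in when it is done.

Besides the shell and the picture viewer there is one more tool, called after "Call:" as a command line: name --argument value ..., lists and objects as JSON in quotes. servo_tool: Moves the arm, as the interface text tells. Its arguments: {"type":"object","properties":{"motion":{"type":"array"},"squeeze":{"type":"number"}},"required":["motion"]}

```bash
ls; mkdir -p pics; python3 - <<'E'
from station import *
import cv2
for n in ("top","side"):
    im=snapshot(n); cv2.imwrite(f"pics/{n}0.png",im[:,:,::-1]); print(n,calibration(n))
print(read_state())
E
```

```text
pics
top {'fovy': 53.982256717726486, 'cx': 313.2853337194932, 'cy': 246.14201540547705, 'rvec': array([ 2.20628731, -2.16235889,  0.0698159 ]), 'tvec': array([-0.01367794,  0.56104204,  1.25596143])}
side {'fovy': 57.30240021533856, 'cx': 321.0089559826159, 'cy': 244.12221105841127, 'rvec': array([ 0.12367095, -2.78012647,  1.42046308]), 'tvec': array([0.53342927, 0.08356842, 1.1162303 ])}
{'t': 0.1, 'joints': array([-1.34598747e+00,  5.33130447e-02,  1.61413387e+00, -7.37214730e-06,
        1.47601406e+00, -1.18986802e-01]), 'joint_vel': array([ 0.00078771, -0.00241023, -0.00338034,  0.00131183, -0.00159386,
        0.00087957]), 'effort': array([ 8.85502177e-04, -3.94896555e+01, -3.71366966e+01, -1.31462184e-04,
        3.83619539e-03,  8.80274285e-06]), 'position': array([ 0.21054876, -0.5878909 ,  0.23818582]), 'ee_rot': array([-9.32656537e-04,  9.85261423e-01,  1.71052785e-01, -5.30682592e-05]), 'wrist_force': array([ 0.30756609, -0.12256149,  0.74520241]), 'moment': array([-0.01704262, -0.05930238,  0.04167677]), 'width': 0.9955505703858916}
```

View pics/top0.png

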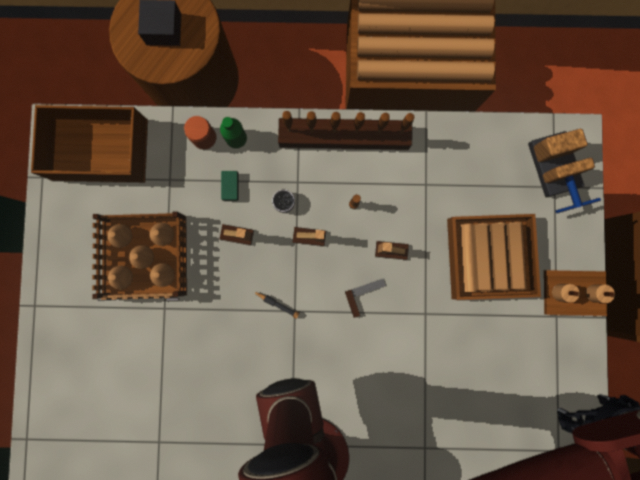

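View pics/side0.png

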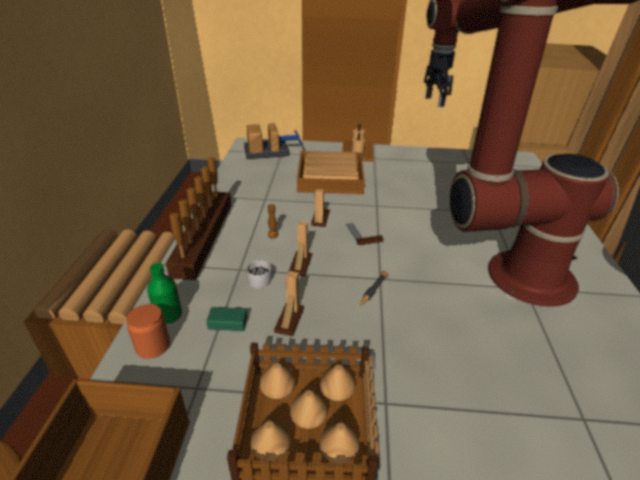

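The pen is on the left (+y) at about (140,257) in the top view. The gauges are at about (237,235), (310,237) and (392,250). I'll zoom in on them.

```bash
python3 - <<'E'
import cv2, numpy as np
t=cv2.imread("pics/top0.png"); s=cv2.imread("pics/side0.png")
a=cv2.resize(t[215:275,210:420],None,fx=3.8,fy=3.8,interpolation=cv2.INTER_CUBIC)
b=np.hstack([cv2.resize(s[y:y+80,x:x+60],None,fx=4.4,fy=4.4,interpolation=cv2.INTER_CUBIC) for x,y in ((260,260),(272,210),(290,170))])
cv2.imwrite("pics/z.png",np.vstack([a,cv2.resize(b,(a.shape[1],b.shape[0]*a.shape[1]//b.shape[1]))]))
E
```

```text
(no output)
```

View pics/z.png

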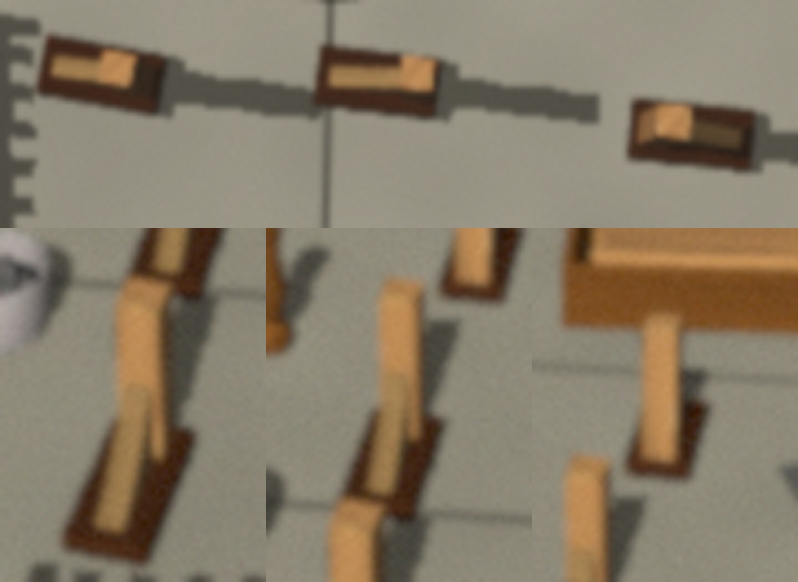

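The left two gauges have their toes at +y, the pen side. The third, at (392,250), has its post on the left and its toe in shade on the right (−y), so it is the only mirrored one. I'll measure it next.

```bash
cat > h.py <<'E'
from station import *
import cv2, numpy as np
def cam(n):
    c=calibration(n); R=cv2.Rodrigues(np.array(c["rvec"]))[0]; t=np.array(c["tvec"]).ravel()
    f=240/np.tan(np.radians(c["fovy"]/2)); K=np.array([[f,0,c["cx"]],[0,f,c["cy"]],[0,0,1]]); return K,R,t
def ray(C,uv,z):
    K,R,t=C; uv=np.atleast_2d(uv).astype(float)
    d=(R.T@np.linalg.inv(K)@np.c_[uv,np.ones(len(uv))].T).T; o=-R.T@t
    return o+d*((z-o[2])/d[:,2])[:,None]
def proj(C,P):
    K,R,t=C; return cv2.projectPoints(np.atleast_2d(P).astype(float),cv2.Rodrigues(R)[0],t,K,None)[0][:,0]
E
python3 - <<'E'
from h import *
im=cv2.imread("pics/top0.png"); C=cam("top"); Cs=cam("side")
np.set_printoptions(precision=4,suppress=True)
hsv=cv2.cvtColor(im,cv2.COLOR_BGR2HSV)
for (x0,x1,y0,y1) in ((215,258,220,250),(288,330,222,250),(372,415,235,264)):
    sub=im[y0:y1,x0:x1].astype(int); h=hsv[y0:y1,x0:x1]
    top=((h[:,:,2]>185)&(h[:,:,1]>90)).astype(np.uint8)
    foot=((h[:,:,1]>90)).astype(np.uint8)
    for nm,m,z in (("top",top,.11),("foot",foot,.012)):
        cs=max(cv2.findContours(m,cv2.RETR_EXTERNAL,cv2.CHAIN_APPROX_NONE)[0],key=cv2.contourArea)
        M=cv2.moments(m,True); c=(M['m10']/M['m00']+x0,M['m01']/M['m00']+y0)
        q=cv2.boxPoints(cv2.minAreaRect(cs))+[x0,y0]
        w=ray(C,q,z)[:,:2]; print(nm,np.round(c,1),int(m.sum()),"cen",ray(C,c,z)[0,:2],"quadcen",w.mean(0),"sides",np.linalg.norm(w-np.roll(w,-1,0),axis=1)[:2], np.degrees(np.arctan2(*(np.roll(w,-1,0)-w)[:2].T)))
print(ray(C,[[140,257]],.01))
E
```

```text
top [240.8 232.8] 20 cen [0.5849 0.1804] quadcen [0.5833 0.1786] sides [0.0142 0.0072] [ 133.4384 -136.3269]
foot [236.  234.2] 456 cen [0.5902 0.209 ] quadcen [0.5905 0.2089] sides [0.0409 0.0847] [  98.3615 -170.8059]
top [319.8 233.8] 20 cen [ 0.5863 -0.0186] quadcen [ 0.5847 -0.0204] sides [0.0143 0.0071] [ 133.7555 -135.9846]
foot [308.8 236.1] 460 cen [0.5889 0.0103] quadcen [0.5891 0.0102] sides [0.0414 0.0856] [  94.992  -174.7662]
top [385.5 245.8] 19 cen [ 0.5595 -0.1843] quadcen [ 0.5596 -0.1836] sides [0.0161 0.0071] [ 134.0532 -135.7454]
foot [391.3 249.9] 460 cen [ 0.5557 -0.2147] quadcen [ 0.5562 -0.2148] sides [0.0412 0.0841] [  95.0521 -175.4058]
[[0.5227 0.4692 0.01  ]]
```

Call:
servo_tool --motion '[[[29,33,0,-0.035,100],[29,33,0,-0.035,100],[29,33,0,-0.035,100],[29,33,0,-0.035,100],[29,33,0,-0.035,100],[29,33,0,-0.035,100],[29,33,0,-0.035,100],[29,33,0,-0.035,100]]]' --squeeze 40

```text
t: 0.9
position: [0.4434, -0.3227, 0.2389]
ee_rot: [-0.0, 1.0, 0.031, -0.0]
wrist_force: [0.9, -0.7, -0.4]
width: 1.002
```

Call:
servo_tool --motion '[[[29,33,0,-0.035,80],[29,33,0,-0.035,80],[29,33,0,-0.035,80],[29,34,0,-0.035,80],[0,0,0,0,80],[0,0,0,0,80]]]'

```text
t: 1.5
position: [0.5588, -0.1905, 0.2386]
ee_rot: [-0.0, 0.999, -0.037, -0.001]
wrist_force: [-0.4, -0.9, -0.4]
width: 0.798
```

```bash
python3 - <<'E'
from h import *
for n in ("top","side","wrist"):
    s=read_state(); C=cam(n); im=snapshot(n); cv2.imwrite(f"pics/{n}1.png",im[:,:,::-1])
    if n=="wrist": np.savez("w1.npz",K=C[0],R=C[1],t=C[2]); print(s["t"],s["position"],s["ee_rot"],s["joints"],s["width"],proj(C,[[.5584,-.187,.11]]),-C[1].T@C[2])
t=cv2.imread("pics/wrist1.png")
E
```

```text
1.6 [ 0.5580963  -0.19184241  0.23880602] [-1.16811269e-05  9.99264721e-01 -3.83377075e-02 -4.88101086e-04] [-4.56981587e-01 -2.84844859e-02  1.69561746e+00 -3.77210751e-04
  1.47536108e+00  1.19054507e+00] 0.7970898916176866 [[314.93151204 229.79723797]] [ 0.63201649 -0.1978464   0.3738361 ]
```

View pics/wrist1.png

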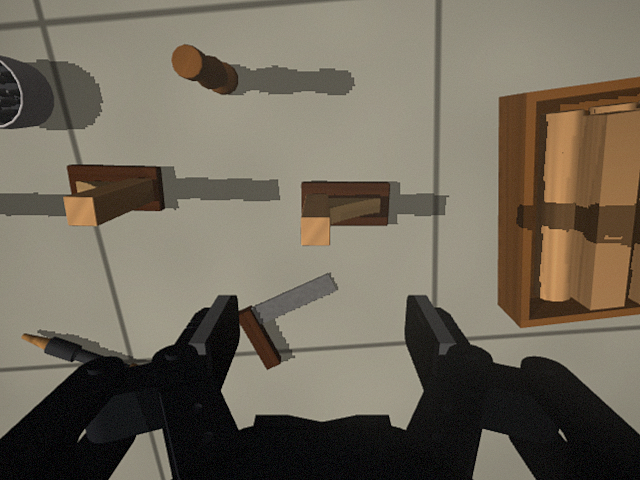

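The wrist view clearly shows gauge c with its post top at about (315,231), its foot from 302 to 388 and its toe to the right (−y). Next I'll measure it accurately.

```bash
cat >> h.py <<'E'
def corners(m,off):
    cs=max(cv2.findContours(m,cv2.RETR_EXTERNAL,cv2.CHAIN_APPROX_NONE)[0],key=cv2.contourArea)
    k=cv2.approxPolyDP(cs,3,True)[:,0]+off
    return k, cv2.boxPoints(cv2.minAreaRect(cs))+off
E
python3 - <<'E'
from h import *
np.set_printoptions(precision=4,suppress=True)
im=cv2.imread("pics/wrist1.png"); d=np.load("w1.npz"); C=(d["K"],d["R"],d["t"])
x0,x1,y0,y1=290,400,172,256
h=cv2.cvtColor(im,cv2.COLOR_BGR2HSV)[y0:y1,x0:x1]
foot=(h[:,:,1]>80).astype(np.uint8)
top=((h[:,:,2]>200)&(h[:,:,1]>80)).astype(np.uint8)
for nm,m,z in (("all",foot,.012),("top",top,.11)):
    k,q=corners(m,[x0,y0]); q=q[np.argsort(q.sum(1))]
    print(nm,k.tolist(),q.tolist())
    if nm=="top":
        w=ray(C,q+.0,z)[:,:2]; print(w,w.mean(0))
# foot three visible corners
def f(u): return ray(C,u,.012)[0,:2]
a=h; print(cv2.resize(im[y0:y1,x0:x1],None,fx=7,fy=7,interpolation=cv2.INTER_NEAREST).shape)
cv2.imwrite("pics/zw.png",cv2.resize(im[y0:y1,x0:x1],None,fx=7,fy=7,interpolation=cv2.INTER_NEAREST))
E
```

```text
all [[301, 185], [303, 245], [328, 245], [331, 224], [387, 223], [387, 182]] [[301.0, 182.0], [301.0, 245.0], [389.0, 182.0], [389.0, 245.0]]
top [[302, 241]] [[302.0, 241.0], [302.0, 241.0], [302.0, 244.0], [302.0, 244.0]]
[[ 0.5504 -0.1766]
 [ 0.5504 -0.1766]
 [ 0.5481 -0.1764]
 [ 0.5481 -0.1764]] [ 0.5493 -0.1765]
(588, 770, 3)
```

View pics/zw.png

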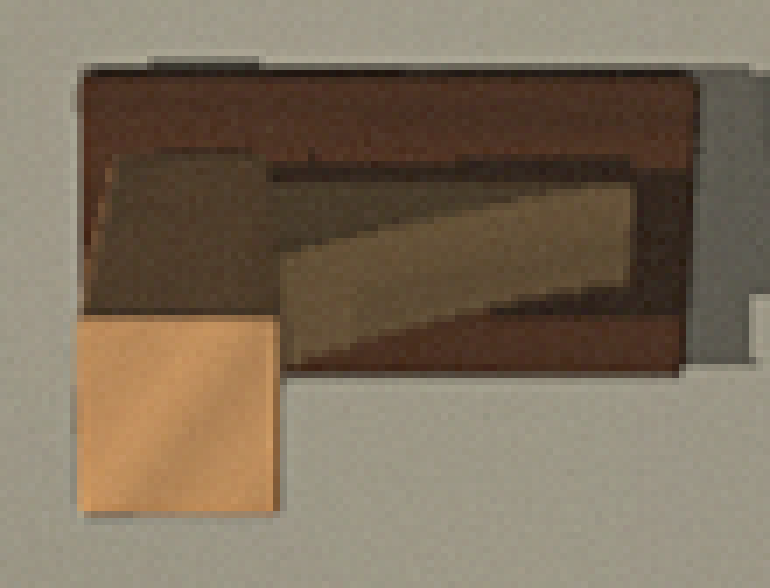

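```bash
python3 - <<'E'
from h import *
np.set_printoptions(precision=4,suppress=True)
d=np.load("w1.npz"); C=(d["K"],d["R"],d["t"])
p=lambda L: np.array(L)/7+[289.5,171.5]
w=ray(C,p([[77,318],[280,318],[281,511],[82,512]]),.11)[:,:2]; print(w,w.mean(0),np.linalg.norm(w-np.roll(w,-1,0),axis=1))
f=ray(C,p([[82,74],[692,74],[682,372]]),.012)[:,:2]; print(f,np.linalg.norm(np.diff(f,axis=0),axis=1))
c=(f[0]+f[2])/2; t=(f[1]-f[0]); t/=np.linalg.norm(t); print("foot cen",c,"toe ang",np.arctan2(t[1],t[0]),"post",c-.028*t)
for a,b in ((w[0],w[1]),(w[3],w[2])): v=b-a; print(np.arctan2(v[1],v[0]))
s=read_state(); R=cv2.Rodrigues(np.zeros(3))[0]
from scipy.spatial.transform import Rotation as Ro
q=s["ee_rot"]; M=Ro.from_quat([q[1],q[2],q[3],q[0]]).as_matrix(); print(M, np.arctan2(M[1,1],M[0,1]), s["position"],s["joints"])
E
```

```text
[[ 0.569  -0.1772]
 [ 0.5674 -0.1985]
 [ 0.5461 -0.1971]
 [ 0.5476 -0.1758]] [ 0.5575 -0.1871] [0.0213 0.0213 0.0214 0.0214]
[[ 0.5806 -0.1735]
 [ 0.5741 -0.2588]
 [ 0.5309 -0.2563]] [0.0855 0.0432]
foot cen [ 0.5557 -0.2149] toe ang -1.646677490947165 post [ 0.5579 -0.187 ]
-1.646642064562417
-1.641329582981176
[[ 0.997  -0.0774 -0.0007]
 [-0.0774 -0.997   0.    ]
 [-0.0007  0.     -1.    ]] -1.648233280837786 [ 0.558  -0.1922  0.239 ] [-0.4576 -0.0288  1.6956 -0.0003  1.4754  1.1907]
```

Call:
servo_tool --motion '[[[0,5,-20,0,80],[0,0,-30,0,80],[0,0,-30,0,70],[0,0,-30,0,60],[0,0,-25,0,60],[0,0,-14,0,60],[0,0,-5,0,60],[0,0,0,0,60]]]'

```text
t: 2.45
position: [0.5584, -0.187, 0.0853]
ee_rot: [-0.0, 0.999, -0.039, -0.0]
wrist_force: [0.1, 0.1, -0.1]
width: 0.602
```

```bash
python3 - <<'E'
from h import *
s=read_state(); C=cam("wrist"); print(s["t"],s["position"],s["wrist_force"],s["width"])
cv2.imwrite("pics/wrist2.png",snapshot("wrist")[:,:,::-1])
E
```

```text
2.45 [ 0.55840284 -0.18696066  0.08528365] [ 0.13196616  0.08368054 -0.13589383] 0.6017093141173839
```

View pics/wrist2.png

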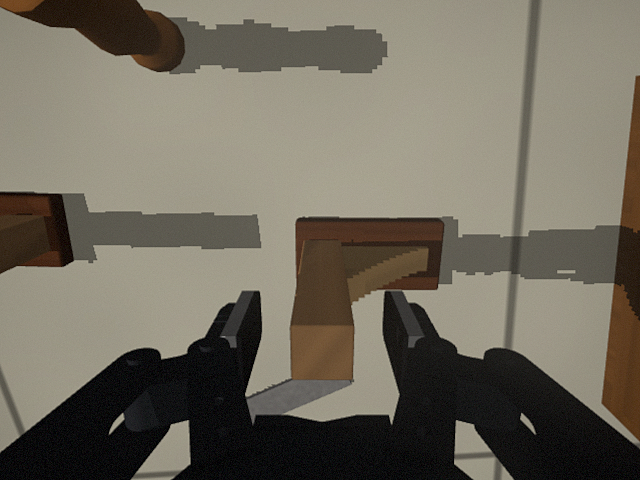

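The post stands between the open pads, with its top at rows 324 to 380 and columns 291 to 354. I'll close now.

Call:
servo_tool --motion '[[[-0.5,0,0,0,45],[0,0,0,0,35],[0,0,0,0,20],[0,0,0,0,10],[0,0,0,0,10],[0,0,0,0,10],[0,0,0,0,10],[0,0,0,0,10]]]' --squeeze 40

```text
t: 3.3
position: [0.559, -0.1869, 0.0867]
ee_rot: [0.0, 0.999, -0.038, 0.001]
wrist_force: [-0.6, -1.0, 5.8]
width: 0.257
```

```bash
python3 - <<'E'
from h import *
s=read_state(); C=cam("wrist"); print(s["t"],s["position"],s["wrist_force"],s["width"])
cv2.imwrite("pics/wrist3.png",snapshot("wrist")[:,:,::-1]); np.savez("w3.npz",K=C[0],R=C[1],t=C[2])
E
```

```text
3.3 [ 0.55901504 -0.18686173  0.0866573 ] [-0.62239058 -1.04493407  5.81103561] 0.25710134204793234
```

View pics/wrist3.png

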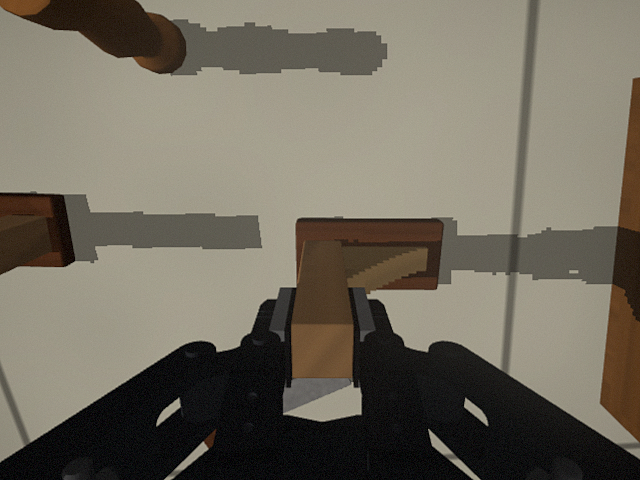

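Call:
servo_tool --motion '[[[0,0,5,0,10],[0,0,15,0,10],[0,0,15,0,10],[0,0,5,0,10],[0,0,0,0.1428,10],[0,0,0,0.1428,10],[0,0,0,0.1428,10],[0,0,0,0.1428,10]]]'

```text
t: 4.15
position: [0.5582, -0.1864, 0.1258]
ee_rot: [0.0, 0.969, 0.248, 0.0]
wrist_force: [-0.5, 0.7, -2.1]
width: 0.25
```

Call:
servo_tool --motion '[[[0,0,0,0.1428,10],[0,0,0,0.1428,10],[0,0,0,0.1428,10],[0,0,0,0.1428,10],[0,0,0,0.1428,10],[0,0,0,0.1428,10],[0,0,0,0.1428,10],[0,0,0,0.1428,10]]]'

```text
t: 4.95
position: [0.5582, -0.1864, 0.1257]
ee_rot: [0.0, 0.681, 0.732, 0.0]
wrist_force: [-0.1, -0.2, -1.6]
width: 0.253
```

Call:
servo_tool --motion '[[[0,0,0,0.1428,10],[0,0,0,0.1428,10],[0,0,0,0.1428,10],[0,0,0,0.1428,10],[0,0,0,0.1428,10],[0,0,0,0.1428,10],[0,0,0,0.1428,10],[0,0,0,0.1428,10]]]'

```text
t: 5.75
position: [0.5582, -0.1864, 0.1258]
ee_rot: [0.0, 0.177, 0.984, -0.0]
wrist_force: [0.4, -0.4, -1.4]
width: 0.25
```

Call:
servo_tool --motion '[[[0,0,0,0.1428,10],[0,0,0,0.1428,10],[0,0,0,0,10],[0,0,0,0,10],[0,0,0,0,10]]]'

```text
t: 6.25
position: [0.5582, -0.1864, 0.1255]
ee_rot: [0.0, 0.039, 0.999, -0.0]
wrist_force: [-0.1, -0.3, -2.6]
width: 0.255
```

```bash
python3 - <<'E'
from h import *
from scipy.spatial.transform import Rotation as Ro
for n in ("top","side","wrist"):
    s=read_state(); C=cam(n); im=snapshot(n); cv2.imwrite(f"pics/{n}4.png",im[:,:,::-1])
np.savez("w4.npz",K=C[0],R=C[1],t=C[2])
q=s["ee_rot"]; M=Ro.from_quat([q[1],q[2],q[3],q[0]]).as_matrix()
print(s["t"],s["position"],s["wrist_force"],s["width"],np.arctan2(M[1,1],M[0,1])-np.pi,s["joints"])
a=cv2.imread("pics/wrist4.png"); b=cv2.imread("pics/side4.png"); 
cv2.imwrite("pics/v4.png",np.hstack([cv2.resize(a,(400,300)),cv2.resize(b,(400,300))]))
E
```

```text
6.35 [ 0.55817756 -0.18643145  0.1254072 ] [-0.54020884  0.98111681 -1.92102165] 0.253553468579286 -1.6482077250095797 [-4.48753902e-01  6.32331630e-02  1.79852273e+00 -4.25483837e-05
  1.27969993e+00 -1.94212663e+00]
```

View pics/wrist4.png

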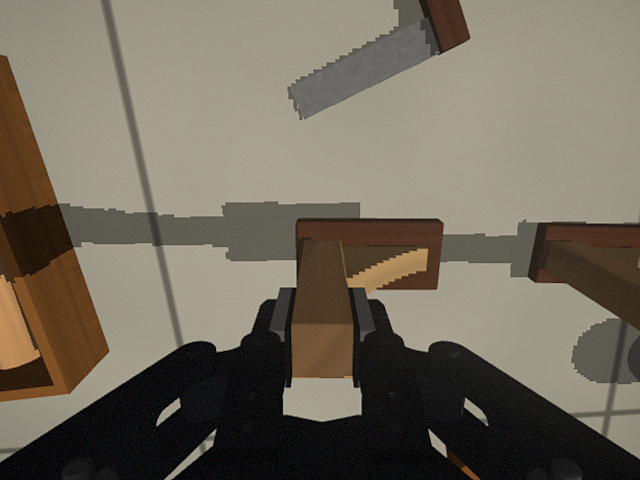

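View pics/side4.png

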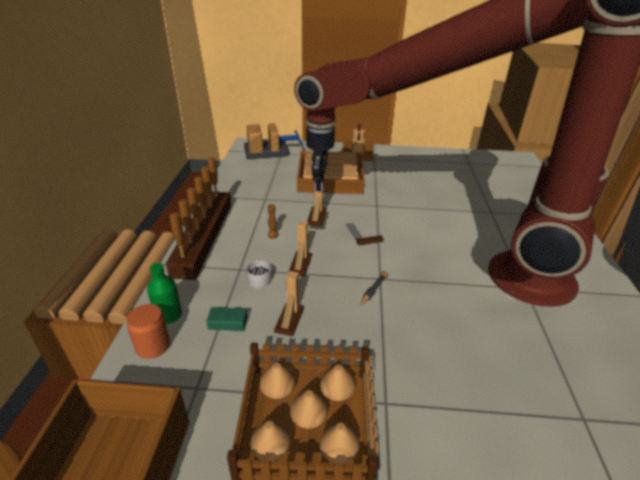

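The gauge hangs turned with its toe toward +y, and the foot corners in the wrist view, (297,220), (442,220) and (438,289), match those before the lift. Now I'll compute the offset of the post from the tool axis.

```bash
python3 - <<'E'
from h import *
np.set_printoptions(precision=4,suppress=True)
for n in "34":
    d=np.load(f"w{n}.npz"); C=(d["K"],d["R"],d["t"])
    im=cv2.imread(f"pics/wrist{n}.png"); x0,y0=285,210
    h=cv2.cvtColor(im[y0:300,x0:455],cv2.COLOR_BGR2HSV)
    m=(h[:,:,1]>80).astype(np.uint8); print(corners(m,[x0,y0])[0].tolist())
    z=.012+(.0392 if n=="4" else 0)
    for P in ([[297.5,220],[442,220],[438,289.5]],):
        f=ray(C,P,z)[:,:2]; c=(f[0]+f[2])/2; t=f[1]-f[0]; L=np.linalg.norm(t); t/=L
        print(n,"L",L,np.linalg.norm(f[2]-f[1]),"ang",np.arctan2(t[1],t[0]),"foot post",c-.028*t)
    w=ray(C,[[291,323],[354,323],[352.5,378],[291.5,379]],z+.098)[:,:2]; print("top",w.mean(0),np.linalg.norm(w-np.roll(w,-1,0),axis=1))
E
```

```text
[[297, 220], [295, 299], [353, 297], [347, 288], [363, 286], [366, 293], [378, 288], [436, 288], [442, 223], [438, 220]]
3 L 0.08475454254460997 0.044496194618143865 ang -1.6463106320739045 foot post [ 0.558  -0.1881]
top [ 0.5575 -0.1872] [0.0215 0.0221 0.0219 0.0226]
[[297, 220], [297, 287], [291, 296], [295, 299], [353, 299], [352, 287], [364, 287], [366, 293], [377, 288], [436, 288], [443, 226], [437, 219]]
4 L 0.08454248497811559 0.044438765737840155 ang 1.4940854386886466 foot post [ 0.5588 -0.1857]
top [ 0.559  -0.1866] [0.0214 0.0221 0.0218 0.0225]
```

Call:
servo_tool --motion '[[[-1.3,-0.7,-10,0,10],[0,0,-14,0,10],[0,0,-8,0,10],[0,0,-4,0,10],[0,0,-2,0,10],[0,0,0,0,10],[0,0,0,0,10]]]'

```text
t: 7.1
position: [0.5571, -0.1873, 0.0876]
ee_rot: [0.0, 0.038, 0.999, -0.0]
wrist_force: [-0.2, -0.6, -1.5]
width: 0.253
```

Call:
servo_tool --motion '[[[0,0,-0.5,0,10],[0,0,-0.5,0,10],[0,0,0,0,10]]]'

```text
t: 7.4
position: [0.5571, -0.1872, 0.0867]
ee_rot: [0.0, 0.038, 0.999, -0.0]
wrist_force: [-0.4, -0.0, -0.3]
width: 0.25
```

Call:
servo_tool --motion '[[[0,0,-0.5,0,10],[0,0,-0.3,0,10],[0,0,0,0,10]]]'

```text
t: 7.7
position: [0.5573, -0.1873, 0.0867]
ee_rot: [0.0, 0.038, 0.999, -0.0]
wrist_force: [-1.3, 0.8, 5.4]
width: 0.25
```

The foot is seated with about 5 N on it. I'll release gently.

Call:
servo_tool --motion '[[[0,0,0,0,28],[0,0,0,0,32],[0,0,0,0,40],[0,0,0,0,55],[0,0,0,0,65],[0,0,0,0,65]]]'

```text
t: 8.3
position: [0.5568, -0.1871, 0.0854]
ee_rot: [-0.0, 0.038, 0.999, 0.0]
wrist_force: [0.3, -0.4, 0.1]
width: 0.65
```

Call:
servo_tool --motion '[[[0,0,10,0,65],[0,0,25,0,65],[0,0,40,0,65],[0,0,40,0,65],[0,0,30,0,65],[0,0,8,0,65],[0,0,0,0,65],[0,0,0,0,65]]]'

```text
t: 9.1
position: [0.5561, -0.1868, 0.2369]
ee_rot: [-0.001, 0.038, 0.999, 0.0]
wrist_force: [-0.3, 0.4, -0.5]
width: 0.654
```

```bash
python3 - <<'E'
from h import *
for n in ("top","wrist"):
    s=read_state(); C=cam(n); im=snapshot(n); cv2.imwrite(f"pics/{n}5.png",im[:,:,::-1])
np.savez("w5.npz",K=C[0],R=C[1],t=C[2])
print(s["t"],s["position"],s["wrist_force"])
E
```

```text
9.15 [ 0.55582986 -0.18664073  0.23604858] [ 0.25202483 -0.10401823 -0.04495761]
```

View pics/wrist5.png

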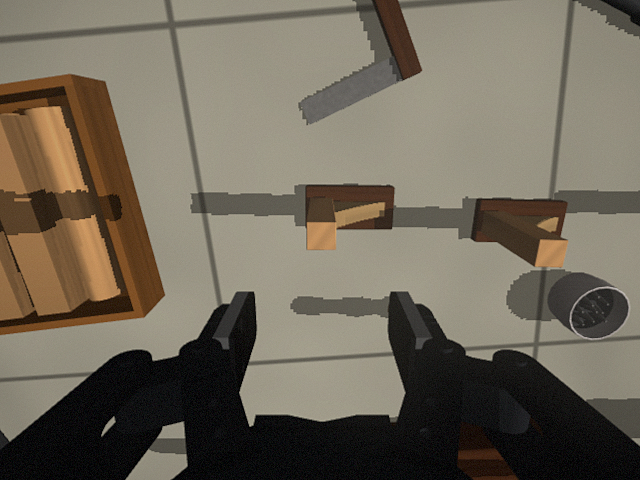

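The gauge stands free, with its post top at about (321,236) and its toe toward +y (right in this view), the same as gauge b. I'll measure it, then back the arm away and check in the top view.

```bash
python3 - <<'E'
import cv2
im=cv2.imread("pics/wrist5.png")[178:262,295:405]
cv2.imwrite("pics/zw5.png",cv2.resize(im,None,fx=7,fy=7,interpolation=cv2.INTER_NEAREST))
E
```

```text
(no output)
```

View pics/zw5.png

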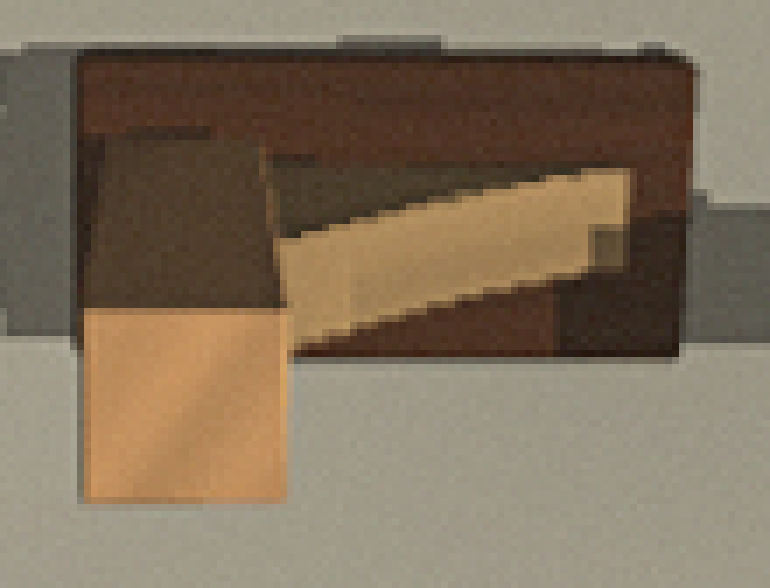

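Call:
servo_tool --motion '[[[-15,-25,0,0,65],[-25,-35,0,0,65],[-25,-35,0,0,65],[-25,-35,0,0,65],[-25,-35,0,0,65],[-20,-25,0,0,65],[0,0,0,0,65],[0,0,0,0,65]]]'

```text
t: 10.0
position: [0.4212, -0.3769, 0.2368]
ee_rot: [-0.001, 0.039, 0.999, 0.001]
wrist_force: [0.3, -0.6, 0.1]
width: 0.648
```

```bash
python3 - <<'E'
from h import *
s=read_state(); print(s["t"],s["position"])
for n in ("top","side"): cv2.imwrite(f"pics/{n}6.png",snapshot(n)[:,:,::-1])
E
```

```text
10.0 [ 0.42115991 -0.37686255  0.23677126]
```

View pics/top6.png

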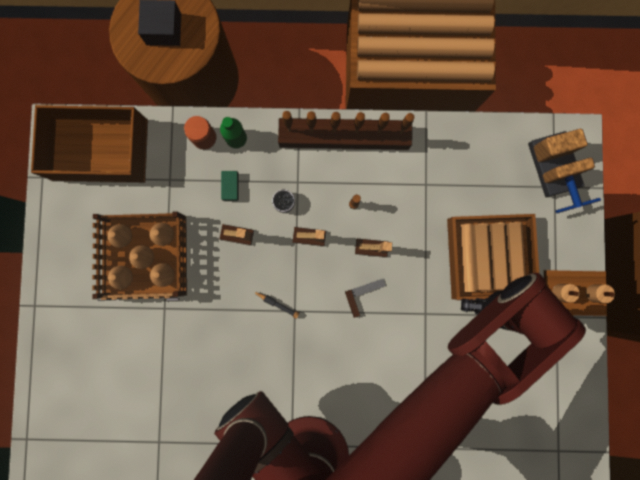

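```bash
python3 - <<'E'
from h import *
np.set_printoptions(precision=4,suppress=True)
d=np.load("w5.npz"); C=(d["K"],d["R"],d["t"])
p=lambda L: np.array(L)/7+[294.5,177.5]
w=ray(C,p([[84,312],[288,311],[288,502],[86,503]]),.11)[:,:2]; print("wrist top",w.mean(0))
f=ray(C,p([[82,58],[692,60],[680,355]]),.012)[:,:2]
c=(f[0]+f[2])/2; t=(f[1]-f[0]); t/=np.linalg.norm(t); print("foot ang",np.arctan2(t[1],t[0]),"post",c-.028*t)
C=cam("top")
for n,(x0,x1,y0,y1),sg in (("0",(372,415,235,264),-1),("6",(350,400,232,264),1)):
    im=cv2.imread(f"pics/top{n}.png"); h=cv2.cvtColor(im,cv2.COLOR_BGR2HSV)[y0:y1,x0:x1]
    m=(h[:,:,1]>90).astype(np.uint8); q=corners(m,[x0,y0])[1]; g=ray(C,q,.012)[:,:2]
    e=max([g[1]-g[0],g[2]-g[1]],key=np.linalg.norm); e/=np.linalg.norm(e); e*=np.sign(e[1])*sg
    mt=((h[:,:,2]>185)&(h[:,:,1]>90)); ys,xs=np.nonzero(mt); tc=ray(C,[[xs.mean()+x0,ys.mean()+y0]],.11)[0,:2]
    print(n,"foot-post",g.mean(0)-.028*e,np.arctan2(e[1],e[0]),"topcen",tc,mt.sum())
E
```

```text
wrist top [ 0.5589 -0.1874]
foot ang 1.491773082927006 post [ 0.5582 -0.187 ]
0 foot-post [ 0.5584 -0.1869] -1.650980913564556 topcen [ 0.5595 -0.1843] 19
6 foot-post [ 0.5593 -0.1941] 1.5238754650246775 topcen [ 0.5593 -0.188 ] 46
```

```bash
python3 - <<'E'
import cv2,numpy as np
from h import *
C=cam("top")
o=[]
for n in "06":
    im=cv2.imread(f"pics/top{n}.png")[228:268,350:414]
    z=cv2.resize(im,None,fx=6,fy=6,interpolation=cv2.INTER_CUBIC)
    for P,off in (((.5577,-.187),1),):
        c,s=np.cos(1.495),np.sin(1.495); 
        q=np.array([[a*c-b*s+P[0],a*s+b*c+P[1],.11] for a,b in ((-.011,-.011),(.011,-.011),(.011,.011),(-.011,.011))])
        u=((proj(C,q)-[350,228]+.5)*6).astype(int); cv2.polylines(z,[u],True,(0,255,0),1)
    o.append(z)
cv2.imwrite("pics/cmp.png",np.hstack(o))
E
```

```text
(no output)
```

View pics/cmp.png

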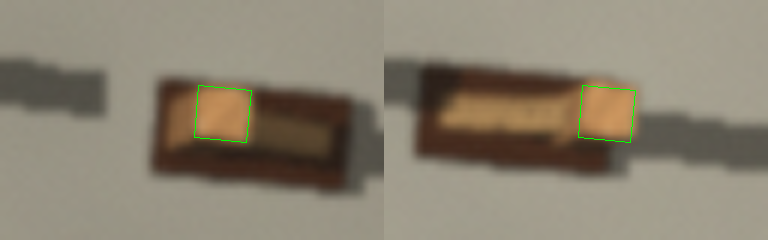

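View pics/side6.png

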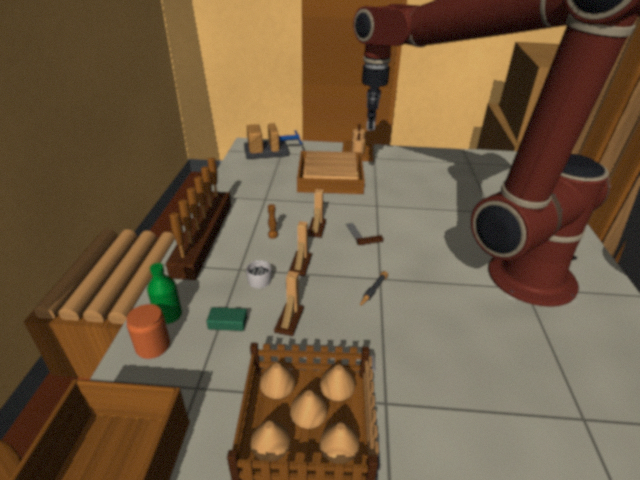

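In the top view the post top lies in the same outline before and after the flip, to within 1–2 mm. In the side view all three gauges stand with their toes toward the pen.

```bash
python3 -c "
from station import *
print(hand_in())"
```

```text
the job is handed in; nothing more can be done
None
```

Only the gauge nearest the tray of blanks stood mirrored, its toe pointing right (−y) while the pen is on the left (+y). I pinched its post, lifted it 40 mm, turned it half a turn, set it back on its spot and handed the job in at about 10 s. The other two already pointed at the pen and were not touched.

**Final checks:**
- All three gauges stand upright with their toes toward the pen, and the arm is clear of them.
- **Post position:** in the wrist view the foot puts the post at (0.558, −0.187) m before and after, within 0.5 mm. The post's top face reads about 1.4 mm farther out in x.
- **Heading:** turned by half a turn to within about 0.01 rad.
- **Check that disagreed:** an automatic foot fit in the top view put the post 7 mm off in y. I discounted it because the leaning post top overlaps the foot outline there. The post-top outline in that view agrees to about 1–2 mm.

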